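# Seat a tumbler's bayonet lid and hold it at half twist

## Robot

A 6-joint arm with a two-finger parallel gripper is mounted at the origin on the work surface. World frame = base frame: x ahead of the robot, y to its left, z up, the work surface at z = 0. Lengths are in m, angles in rad, forces in N, time in s.
With the tool pointing down it reaches from about 0.3 to 0.875 m from the base axis. Payload 6.4 kg.
Tool frame: the origin (TCP) lies where the fingers leave the gripper's body, on its centre line; the fingertips stand 73 mm ahead of it and the grasp point (between the pads) lies 54 mm ahead of it; z points along the fingers, y is the line along which they close (so a half turn about z gives the same grasp; the last joint's range is limited). The gripper opens to 85 mm and grips with 20 to 120 N. Pads are 22 mm wide; open, the fingers measure 114 mm over their backs; the gripper's body (76 mm by 85 mm) begins 54 mm behind the grasp point. The pads swing forward as they close: fully open they stand 13 mm farther back than shut.
Start: joints at [-1.319, 0.181, 1.607, -0, 1.354, -0.206], TCP at [0.254, -0.516, 0.304] pointing down, gripper open.
Joint ranges: [-2.99, 2.99], [-0.89, 2.07], [0.3, 2.58], [-1.14, 4.28], [0, 2.63], [-3.12, 3.12]. Speed limits (rad/s): [2.57, 2.57, 3.01, 3.14, 3.14, 3.14].

## Interface

Orientations are given as a unit quaternion [w, x, y, z].
In Python, from bench import ctrl gives the robot as it stands.
- The arm moves only by the tool carry_out, never from a script. Its argument "steps" is one flat list of numbers, 7 for each row, row after row: the shift along the tool's x, y, z in m, then the turn, a rotation vector about the tool's x, y, z in rad, then the opening, from 0 (shut) to 1 (fully open). In form: [dx, dy, dz, wx, wy, wz, claw, dx, dy, dz, wx, wy, wz, claw, ...]. A call has 1 to 20 rows; each row is the pose to reach, as a shift and turn from the pose commanded when the call began, along the tool's axes at that moment; what a row does not reach only later rows make up. A row lasts 1/10 s, in which the tool goes at most 50 mm and 8.59 degrees, less where a joint would pass 70% of its speed; a pose out of reach is approached as far as the arm can. A call with a gripper value outside its range is refused whole. The fingers move at their own pace and stop on an object; the grip force is fixed at half the most. Time passes only in rows, so rows that repeat a pose let the fingers close. It gives the time, the measured TCP pose, the force, the opening and the grip force at its end, in the units of the state.
- ctrl.get_obs(): the state, without advancing time (a new reading comes with each control period).
- ctrl.camera(name): name is "side" or "top"; returns the picture (480x640x3 uint8, red, green, blue); there is no depth.
- ctrl.camera_params(name): a dict with "vertical_fov" (degrees; the focal length in pixels is half the picture's height over the tangent of half this angle, whatever the lens; pixels are square), "cx", "cy" (the principal point, pixels), "k1" (the pictures are not rectified: a ray, as slopes to the right and down, at radius r is drawn at 1 + k1 r^2 times it, then the intrinsics apply), "cam_to_world" (4x4, takes a point from camera to world coordinates). Camera axes: x right, y down, z forward; pixel columns grow to the right and rows downward; lengths in m; the calibration is good to about 2 mm. A picture is of the moment at which its call begins. camera_params takes no time and is no camera call.
- ctrl.hand_in(): hands the job in; it is judged then, once.
The state is a dict: "time_s": time; "q": joint angles; "dq": joint speeds; "joint_efforts": joint torques, N m; "eef_pos": TCP position; "eef_rot": TCP orientation; "wrist_force": force on the tool from outside, world axes, zero at the start; "torque": the same for the moment, N m; "opening": opening from 0.0 (shut) to 1.0 (fully open); "grasp_force": force on a finger pad.
Only numpy, scipy, OpenCV 4.12 (cv2) and the standard library are available. Lean on these libraries where they do the work, as an engineer would, in place of code of your own. Each camera call takes 0.05 s, during which the arm holds its last target. There are 200 camera calls.

## Task

Vent the polishing tumbler for rinsing: unscrew the wing cap on its standpipe anticlockwise until it stops, then fit the steel bayonet lid into the bowl so that it seats flat on the rim. Twist the lid clockwise halfway to lock, so that the pointer stands at the long middle rib, never so far that it clicks home, and hold it there against its return spring: finish with the gripper still holding the lid. Do not push the other things on the bench about.

Things in the scene. Friction and masses are not known exactly. Their poses are not given: they have to be found in the camera images.
- tumbler: Fixed bench tumbler (all sizes mm): grey base, x -75..75, y -65..165, 60 high, with an open steel bowl, outside diameter 100, rim 150 above the table, and at y = +125 a standpipe with a black wing cap. Origin on the bowl axis at table height, z up. A dial flange round the bowl, 30 below the rim, has three black ribs: two short and a long one between.
- bowl_mouth (a point): Centre of the bowl's mouth, at rim height on its axis; axes as the tumbler's. Inside the rim a lip 6 thick, bore 64 diameter, has two slots 20 wide, facing each other along the tumbler's x axis, reaching 82 across. Once below the lip, lugs turn only clockwise seen from above.
- middle_rib (a point): The long middle rib of the dial flange, 57 out from the bowl axis along the tumbler's +x; the pointer stands over it at half twist (interlock 0.7).
- interlock (a joint): Turn (rad) of the ring in the bowl that the lugs push, with a steel pointer outside: 0 at rest (pointer on the short rib anticlockwise of the middle one), growing clockwise from above, 0.7 halfway, 1.4 the end. The lid turns about 0.1 (0 to 0.2) from slot-aligned before it takes the ring along. A spring, 0.18 N m at 0.7, turns both back when let go. The lock click comes from 1.15.
- vent_cap (a joint): Turn (rad) of the captive wing cap: 0 screwed down, growing anticlockwise seen from above to its stop at 1.2; stays where left (friction 0.03 N m). At 0 its wing lies along the tumbler's y axis.
- vent_wing (a point): On the cap's axis, 182 above the table, top of its upright black wing: 12 thick, 38 long, 32 high, on a round cap 40 across whose top is 150 above the table. 125 along the tumbler's +y from the bowl axis. Its axes turn with the cap; the wing is long along y.
- lid: Loose steel lid, 140 g, upright on its plug. Origin: centre of the plug's underside, z up. Plug 58 diameter (tapering to 42 over the lowest 6), 20 high; two lugs along the lid's +-x, 14 wide, tips 74 across, z 6 to 12; disc 92 diameter, z 20 to 26; black bar handle along x, 56 long, 14 thick, z 26 to 62. Half a turn makes no difference. Seated, the disc lies on the rim: origin 130 above the table.
- bur_cup: Bystander, leave alone: white ceramic cup, 48 across, 60 high (mm).
- jar: Bystander, leave alone: glass jar with a red screw lid, 64 across, 80 high (mm).
- bench_block: Bystander, leave alone: steel block 60 x 60 x 22 (mm).
- hammer: Bystander, leave alone: wooden-handled hammer, 240 long, lying (mm).
- graver: Bystander, leave alone: wooden-handled pointed tool, 170 long, lying (mm).
- ring_tray: Bystander, leave alone: wooden tray of rings 90 x 130 x 22 (mm).
- mandrel: Bystander, leave alone: upright tapered steel mandrel on a 60 wide foot, 150 high (mm).
There are look-alikes about, which are no part of the job. Leave any yellow look-alike of the lid alone.

How it is judged:
On the way, in this order (a step that is already met when the one before it is completed fails the run):
1. the wing cap is unscrewed to its stop (value of joint vent_cap above 1 rad), for 0.2 s.
2. the lid is seated in the bowl, disc on the rim, its lugs through the slots (z of lid in the frame of tumbler between 0.125 and 0.134 m and horizontal distance between lid and bowl_mouth below 0.005 m and angle between lid's own z axis and vertical below 0.08 rad and value of joint interlock below 0.45 rad), for 0.1 s.
At the end, for the whole second after the job is handed in: The cap is within 0.25 rad of its open stop; the lid lies in the bowl (origin 125 to 134 mm above the table, within 5 mm of the bowl's axis, tilted under 0.08 rad), is twisted so that the interlock reads 0.53 to 0.87 rad and stands still, and the fingers still grip it (contact over 4 N) (z of lid in the frame of tumbler between 0.125 and 0.134 m and horizontal distance between lid and bowl_mouth below 0.005 m and angle between lid's own z axis and vertical below 0.08 rad and value of joint interlock between 0.53 and 0.87 rad and velocity of joint interlock between -0.1 and 0.1 rad/s and value of joint vent_cap above 0.95 rad and contact force between the fingers and lid above 4 N); the arm keeps its last pose, push and grip.
It fails at once if the lid is twisted into its lock click (interlock over 1.15 rad) (value of joint interlock above 1.15 rad).
It fails at once if a bystander is pushed more than 40 mm (distance of any of bur_cup, jar, bench_block, hammer, graver, ring_tray, mandrel from where it was at the start of the episode above 0.04 m).
It also fails if it takes over 61 s, if anything falls off the work surface, if the arm or the gripper's body presses on something with over 40 N, if the wrist force passes 120 N, or if a joint passes its speed limit or range.

## Working session

There is one attempt and no reset: what is moved stays moved. The work goes in short steps, Python scripts to look and compute and a tool call to move; the robot and the scene stay as the last step left them, time stands still between calls to the robot, and variables do not carry over. Pictures are saved under pics/ and viewed, at most 10 in all, crops included, and the job is handed in when it is done.

Besides the shell and the picture viewer there is one more tool, called after "Request:" as name(argument=value, ...) on one line, values as JSON. carry_out: Moves the arm, as the interface text tells. Its arguments: {"type":"object","properties":{"steps":{"type":"array"}},"required":["steps"]}

```bash
ls; mkdir -p pics
cat > h.py <<'E'
import numpy as np, cv2
from bench import ctrl
from scipy.spatial.transform import Rotation as R
def K(n):
    p=ctrl.camera_params(n); f=240/np.tan(np.radians(p["vertical_fov"])/2); return p,f
def ray(n,u,v):
    p,f=K(n); M=np.array(p["cam_to_world"]); d=np.array([(u-p["cx"])/f,(v-p["cy"])/f]); s=d.copy()
    for _ in range(30): s=d/(1+p["k1"]*(s@s))
    return M[:3,3],M[:3,:3]@np.array([s[0],s[1],1])
def at(n,u,v,z):
    o,d=ray(n,u,v); return o+d*(z-o[2])/d[2]
def proj(n,P):
    p,f=K(n); M=np.array(p["cam_to_world"]); c=M[:3,:3].T@(np.array(P)-M[:3,3]); s=c[:2]/c[2]; s=s*(1+p["k1"]*(s@s)); return s*f+[p["cx"],p["cy"]]
def save(n,name,crop=None,sc=1):
    im=ctrl.camera(n)[:,:,::-1]
    if crop: x0,y0,x1,y1=crop; im=im[y0:y1,x0:x1]
    im=cv2.resize(np.ascontiguousarray(im),None,fx=sc,fy=sc,interpolation=cv2.INTER_CUBIC); cv2.imwrite("pics/"+name,im)
E
python3 - <<'E'
from h import *
save("top","t0.png"); save("side","s0.png")
for n in("top","side"):
    p,f=K(n); print(n,f,p["cx"],p["cy"],p["k1"],np.round(p["cam_to_world"],3).tolist())
o=ctrl.get_obs(); print(o)
E
```

```text
pics
top 469.36848359145097 318.5538353087519 240.05090096497352 0.035263912605861855 [[-0.009, -0.993, 0.12, 0.409], [-1.0, 0.009, -0.002, -0.051], [0.001, -0.12, -0.993, 1.129], [0.0, 0.0, 0.0, 1.0]]
side 543.5205602245421 318.65441790142347 230.38552092992992 -0.12400327083779383 [[0.993, -0.051, 0.104, 0.39], [-0.114, -0.593, 0.797, -1.164], [0.021, -0.803, -0.595, 0.987], [0.0, 0.0, 0.0, 1.0]]
{'time_s': 0.1, 'q': array([-1.31929150e+00,  1.81474625e-01,  1.60789237e+00,  2.55347051e-06,
        1.35382839e+00, -2.06312351e-01]), 'dq': array([ 0.00115665, -0.00122473, -0.00093961, -0.00093112, -0.00200383,
        0.00056628]), 'joint_efforts': array([-1.70119811e-04, -4.45880556e+01, -3.52235913e+01, -3.79487174e-04,
        4.15825038e-03,  7.94761036e-06]), 'eef_pos': array([ 0.25405719, -0.51540144,  0.30307729]), 'eef_rot': array([-8.01193796e-04,  9.73914382e-01,  2.26914378e-01, -1.68601494e-05]), 'wrist_force': array([-0.01166387,  0.10009302, -0.1861993 ]), 'torque': array([ 0.00067775, -0.01162382,  0.01958359]), 'grasp_force': 0.0, 'opening': 0.9996781607292644}
```

View pics/t0.png

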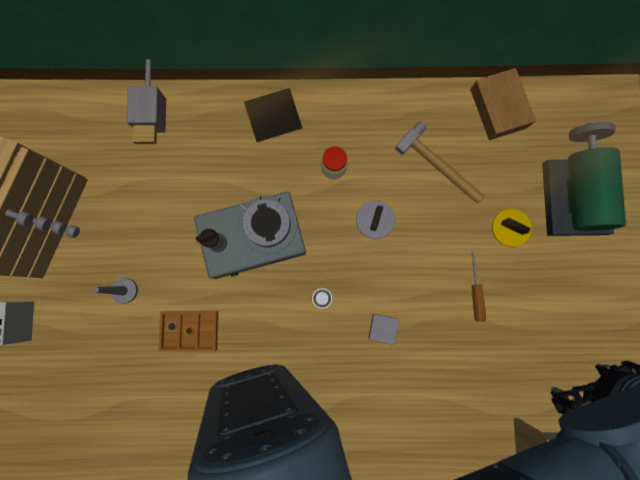

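View pics/s0.png

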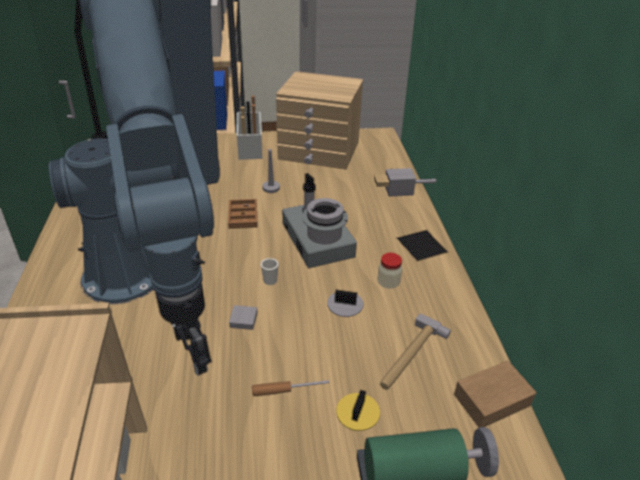

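The top view shows the tumbler, with its bowl at about (267,221) and its wing cap at about (208,238). There are two lid candidates: grey steel at (376,219) and yellow at (512,228). The grey one fits "steel lid", and the yellow one is the look-alike to leave alone. I'll confirm in one enlarged crop.

Run:
```python
from h import *
save("top","c0.png",(190,180,400,290),3.8)
```

```text
(no output)
```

View pics/c0.png

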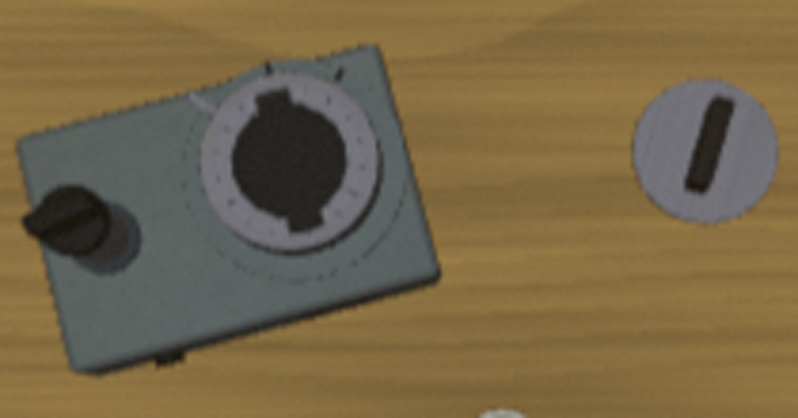

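The grey lid is confirmed, with its disc centre at crop (705,152) and handle ends at (724,98) and (696,190). The bowl rim centre is at crop (290,161), with slots at (272,97) and (305,225). The pointer is at (200,102), with the middle rib at (267,68).

```bash
cat >> h.py <<'E'
def T(p,P): c,s=np.cos(p[2]),np.sin(p[2]); return [p[0]+c*P[0]-s*P[1],p[1]+s*P[0]+c*P[1],P[2]]
E
python3 - <<'E'
from h import *
from scipy.optimize import least_squares
cr=lambda u,v:np.array([190+(u+.5)/3.8-.5,180+(v+.5)/3.8-.5])
obs=[((75,165,60),(17,140)),((75,-65,60),(375,45)),((-75,-65,60),(440,275)),((-75,165,60),(80,368)),((0,0,150),(290.5,161)),((57,0,120),(267,68)),((38,0,150),(271,97)),((-38,0,150),(305,223))]
f=lambda p:np.concatenate([proj("top",T(p,np.array(P)/1000))-cr(*u) for P,u in obs])
r=least_squares(f,[.45,.05,.24]); print("tumbler",r.x,np.degrees(r.x[2]));print(np.round(r.fun.reshape(-1,2),2).tolist())
b=at("top",*cr(290.5,161),.15); print("bowl direct",b)
w=T(r.x,[0,.125,.182]); print("wing",w,(proj("top",w)-[190,180])*3.8, (proj("top",T(r.x,[0,.144,.182]))-[190,180])*3.8,(proj("top",T(r.x,[0,.106,.182]))-[190,180])*3.8)
print("side proj bowl,wing",proj("side",T(r.x,[0,0,.15])),proj("side",w))
a,c=at("top",*cr(724,99),.062),at("top",*cr(696,189),.062); d=a-c
print("lid handle",(a+c)/2,np.linalg.norm(d),np.degrees(np.arctan2(d[1],d[0])),"disc",at("top",*cr(705,152),.026))
print("side lid",proj("side",[*((a+c)/2)[:2],.062]))
o=ctrl.get_obs(); print(R.from_quat(o["eef_rot"],scalar_first=True).as_matrix().round(3))
E
```

```text
tumbler [0.56720441 0.05797069 0.26193961] 15.008034063627786
[[-1.53, -0.78], [0.81, -1.88], [0.82, -0.46], [-2.36, 2.16], [-0.06, -0.43], [0.98, 1.4], [0.49, -0.67], [0.75, 0.48]]
bowl direct [0.56627983 0.05784874 0.15      ]
wing [np.float64(0.5348350959836947), np.float64(0.17870687819554038), 0.182] [ 55.63297201 210.20911489] [ 20.89559167 219.65543438] [ 90.29008921 200.78081762]
side proj bowl,wing [325.63107271 207.78771677] [309.59448195 175.6683048 ]
lid handle [ 0.58865184 -0.18644339  0.062     ] 0.057992843902324814 -18.33660747795149 disc [ 0.58960714 -0.18775862  0.026     ]
side lid [345.35495523 291.71809054]
[[ 0.897  0.442 -0.   ]
 [ 0.442 -0.897  0.001]
 [ 0.    -0.001 -1.   ]]
```

```bash
cat >> h.py <<'E'
def go(x,y,z,ang):
    "shift/turn in tool axes to TCP (x,y,z), tool pointing down, closing line at ang deg (mod 180)"
    o=ctrl.get_obs(); A=R.from_quat(o["eef_rot"],scalar_first=True); M=A.as_matrix()
    best=None
    for a in (ang,ang+180):
        a=np.radians(a); Y=np.array([np.cos(a),np.sin(a),0]); Z=np.array([0,0,-1.]); B=np.c_[np.cross(Y,Z),Y,Z]
        w=R.from_matrix(M.T@B).as_rotvec()
        if best is None or np.linalg.norm(w)<np.linalg.norm(best): best=w
    print("shift",(M.T@(np.array([x,y,z])-o["eef_pos"])).round(4),"turn",best.round(4),"t",round(o["time_s"],2),"q6",o["q"][5].round(3))
E
python3 -c "
from h import *
go(.5348,.1787,.300,15)"
```

```text
shift [ 0.5586 -0.4986  0.004 ] turn [-9.0000e-04 -1.2000e-03 -1.3748e+00] t 0.15 q6 -0.206
```

Request:
carry_out(steps=[0.012,-0.011,0.001,0,0,-0.1,1,0.045,-0.04,0.001,0,0,-0.25,1,0.08,-0.071,0.002,0,0,-0.4,1,0.117,-0.104,0.002,0,0,-0.54,1,0.154,-0.137,0.003,0,0,-0.68,1,0.191,-0.17,0.003,0,0,-0.82,1,0.228,-0.203,0.003,0,0,-0.96,1,0.265,-0.236,0.004,0,0,-1.1,1,0.302,-0.27,0.004,0,0,-1.2,1,0.339,-0.303,0.004,0,0,-1.3,1,0.376,-0.336,0.004,0,0,-1.375,1,0.413,-0.369,0.004,0,0,-1.375,1,0.45,-0.402,0.004,0,0,-1.375,1,0.487,-0.435,0.004,0,0,-1.375,1,0.52,-0.464,0.004,0,0,-1.375,1,0.545,-0.486,0.004,0,0,-1.375,1,0.556,-0.496,0.004,0,0,-1.375,1,0.5586,-0.4986,0.004,0,0,-1.375,1,0.5586,-0.4986,0.004,0,0,-1.375,1])

```text
time_s: 2.05
eef_pos: [0.5346, 0.1779, 0.2995]
eef_rot: [-0.0, 0.609, 0.793, -0.0]
wrist_force: [-0.7, -0.9, -0.1]
opening: 1.001
grasp_force: 0.0
```

```bash
python3 -c "
from h import *
go(.5348,.1787,.227,15); save('side','s1.png',(220,90,420,240),4)"
```

```text
shift [0.0008 0.0005 0.0725] turn [-0.001   0.0003  0.0005] t 2.05 q6 -0.151
```

View pics/s1.png

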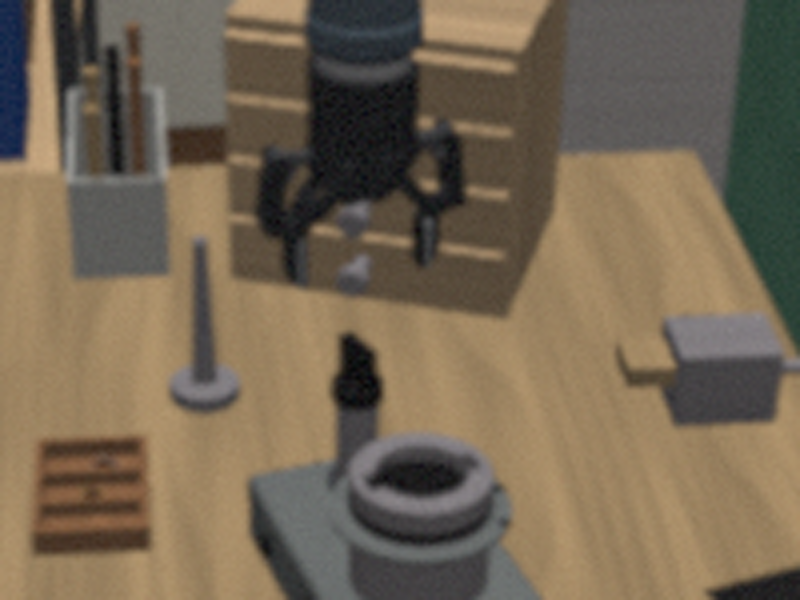

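The open fingers at about (297,260) and (427,245) straddle the wing at about (357,360). I'll go down, grip the wing and check the contact.

Request:
carry_out(steps=[0.0005,0.0003,0.02,0,0,0,1,0.0005,0.0003,0.045,0,0,0,1,0.0005,0.0003,0.065,0,0,0,1,0.0005,0.0003,0.0725,0,0,0,1,0.0005,0.0003,0.0725,0,0,0,0,0.0005,0.0003,0.0725,0,0,0,0,0.0005,0.0003,0.0725,0,0,0,0,0.0005,0.0003,0.0725,0,0,0,0,0.0005,0.0003,0.0725,0,0,0,0,0.0005,0.0003,0.0725,0,0,0,0,0.0005,0.0003,0.0725,0,0,0,0])

```text
time_s: 3.2
eef_pos: [0.5345, 0.1791, 0.2282]
eef_rot: [-0.0, 0.608, 0.794, -0.0]
wrist_force: [-5.3, -0.3, 5.0]
opening: 0.131
grasp_force: 59.7
```

Request:
carry_out(steps=[0,0,0,0,0,-0.05,0,0,0,0,0,0,-0.15,0,0,0,0,0,0,-0.25,0,0,0,0,0,0,-0.35,0,0,0,0,0,0,-0.45,0,0,0,0,0,0,-0.55,0,0,0,0,0,0,-0.65,0,0,0,0,0,0,-0.75,0,0,0,0,0,0,-0.85,0,0,0,0,0,0,-0.95,0,0,0,0,0,0,-1.05,0,0,0,0,0,0,-1.13,0,0,0,0,0,0,-1.18,0,0,0,0,0,0,-1.2,0,0,0,0,0,0,-1.21,0,0,0,0,0,0,-1.21,0,0,0,0,0,0,-1.21,0])

```text
time_s: 4.9
eef_pos: [0.5356, 0.1804, 0.2282]
eef_rot: [0.001, 0.05, 0.999, 0.002]
wrist_force: [1.0, 5.8, 0.5]
opening: 0.129
grasp_force: 59.1
```

```bash
python3 -c "
from h import *
o=ctrl.get_obs(); M=R.from_quat(o['eef_rot'],scalar_first=True).as_matrix(); print(np.degrees(np.arctan2(M[1,1],M[0,1])),o['torque'],o['wrist_force'],o['eef_pos'])"
```

```text
84.31410611650567 [ 1.052709   -0.24060095 -0.41672262] [1.01650041 5.75774788 0.5436584 ] [0.53555988 0.18041276 0.22823008]
```

The cap has turned 1.21 rad and is against its stop, with 0.42 N m of torque. I'll release it and rise, then refine the lid pose from the first picture by segmentation.

Request:
carry_out(steps=[0,0,0,0,0,-1.2,0.5,0,0,0,0,0,0,0.5,0,0,0,0,0,0,0.5,0,0,0,0,0,0,0.5,0,0,-0.02,0,0,0,0.5,0,0,-0.06,0,0,0,0.5,0,0,-0.08,0,0,0,0.5])

```text
time_s: 5.6
eef_pos: [0.5359, 0.179, 0.3105]
eef_rot: [0.002, 0.048, 0.999, 0.0]
wrist_force: [0.4, 0.6, 0.5]
opening: 0.494
grasp_force: 0.0
```

Run:
```python
from h import *
im=cv2.imread("pics/t0.png"); hsv=cv2.cvtColor(im,cv2.COLOR_BGR2HSV)
x0,y0=350,193; s=hsv[y0:245,x0:402].astype(int); sat,val=s[...,1],s[...,2]
m=((sat<80)|(val<70)).astype(np.uint8); c=max(cv2.findContours(m,cv2.RETR_EXTERNAL,cv2.CHAIN_APPROX_NONE)[0],key=cv2.contourArea)
e=cv2.fitEllipse(c); print("disc",e); P=at("top",x0+e[0][0],y0+e[0][1],.026); print(P)
w=np.clip(110-val,0,None)*(m>0)*(val<85); yy,xx=np.mgrid[:s.shape[0],:s.shape[1]]
cx,cy=(w*xx).sum()/w.sum(),(w*yy).sum()/w.sum(); C=np.cov(np.c_[xx.ravel(),yy.ravel()].T,aweights=w.ravel()); l,v=np.linalg.eigh(C); d=v[:,1]*12
a,b=at("top",x0+cx+d[0],y0+cy+d[1],.06),at("top",x0+cx-d[0],y0+cy-d[1],.06); D=a-b
print("handle",x0+cx,y0+cy,(a+b)/2,np.degrees(np.arctan2(D[1],D[0])),np.sqrt(l)*12**.5)
go(.589,-.187,.28,72)
```

```text
disc ((25.091434478759766, 26.383188247680664), (37.15657424926758, 37.78110122680664), 111.04420471191406)
[ 0.59020662 -0.18761467  0.026     ]
handle 376.110883831927 217.83107474644166 [ 0.58828081 -0.18584407  0.06      ] 161.76240040891722 [ 6.67465741 25.32151074]
shift [-0.088  -0.3593  0.0305] turn [0.0012 0.0034 0.2178] t 5.6 q6 -1.362
```

```bash
python3 -c "
from h import *
go(.590,-.1875,.30,71.8)"
```

```text
shift [-0.0891 -0.3597  0.0105] turn [0.0012 0.0034 0.2213] t 5.6 q6 -1.362
```

Request:
carry_out(steps=[-0.003,-0.015,0,0,0,0.03,0.6,-0.013,-0.055,0,0.001,0.003,0.08,0.6,-0.025,-0.1,0,0.001,0.003,0.13,0.6,-0.037,-0.148,0.005,0.001,0.003,0.18,0.6,-0.049,-0.196,0.01,0.001,0.003,0.221,0.6,-0.061,-0.244,0.01,0.001,0.003,0.221,0.6,-0.073,-0.292,0.02,0.001,0.003,0.221,0.6,-0.082,-0.33,0.045,0.001,0.003,0.221,0.6,-0.087,-0.353,0.08,0.001,0.003,0.221,0.6,-0.0891,-0.3597,0.1105,0.001,0.003,0.221,0.6,-0.0891,-0.3597,0.1105,0.001,0.003,0.221,0.6])

```text
time_s: 6.7
eef_pos: [0.5846, -0.1883, 0.1906]
eef_rot: [-0.007, 0.16, 0.987, 0.001]
wrist_force: [0.1, 1.3, -0.3]
opening: 0.602
grasp_force: 0.0
```

```bash
python3 -c "
from h import *
go(.590,-.1875,.105,71.8); save('side','s2.png',(270,180,430,300),5)"
```

```text
shift [-0.006   0.0025  0.0855] turn [ 0.0004 -0.0138 -0.0041] t 6.7 q6 -1.752
```

View pics/s2.png

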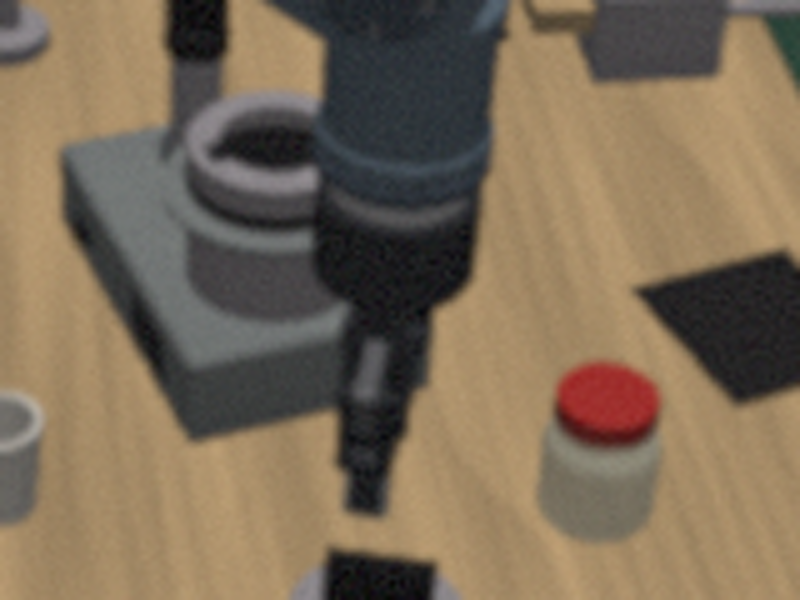

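The gripper is above the lid, with the fingers at about (365,500) and the handle at about (382,575). The arm was still settling, so I'll hold briefly and re-measure.

Request:
carry_out(steps=[0,0,0.03,0,0,0,0.6,0,0,0.03,0,0,0,0.6,0,0,0.03,0,0,0,0.6])

```text
time_s: 7.05
eef_pos: [0.5884, -0.1872, 0.1682]
eef_rot: [-0.001, 0.159, 0.987, -0.0]
wrist_force: [-0.0, -0.1, 0.1]
opening: 0.599
grasp_force: 0.0
```

```bash
python3 -c "
from h import *
go(.590,-.1875,.105,71.8)"
```

```text
shift [-0.0018  0.0004  0.0632] turn [-0.0013 -0.0026 -0.0009] t 7.05 q6 -1.751
```

Request:
carry_out(steps=[-0.001,0,0.02,0,-0.001,0,0.6,-0.0015,0,0.045,0,-0.001,0,0.6,-0.0015,0,0.06,0,-0.001,0,0.6,-0.0015,0,0.063,0,-0.001,0,0.6,-0.0015,0,0.063,0,-0.001,0,0.6,-0.0015,0,0.063,0,-0.001,0,0,-0.0015,0,0.063,0,-0.001,0,0,-0.0015,0,0.063,0,-0.001,0,0,-0.0015,0,0.063,0,-0.001,0,0,-0.0015,0,0.063,0,-0.001,0,0,-0.0015,0,0.063,0,-0.001,0,0,-0.0015,0,0.063,0,-0.001,0,0])

```text
time_s: 8.25
eef_pos: [0.59, -0.1886, 0.105]
eef_rot: [-0.0, 0.159, 0.987, -0.001]
wrist_force: [0.3, 1.3, 5.9]
opening: 0.149
grasp_force: 62.4
```

Request:
carry_out(steps=[0,0,-0.01,0,0,0,0,0,0,-0.03,0,0,0,0,0,0,-0.07,0,0,0,0,0,0,-0.115,0,0,0,0,0,0,-0.16,0,0,0,0,0,0,-0.195,0,0,0,0,0,0,-0.21,0,0,0,0,0,0,-0.21,0,0,0,0,0,0,-0.21,0,0,0,0])

```text
time_s: 9.15
eef_pos: [0.589, -0.1878, 0.3118]
eef_rot: [-0.002, 0.159, 0.987, -0.0]
wrist_force: [-0.3, 1.0, -2.5]
opening: 0.154
grasp_force: 61.3
```

```bash
python3 -c "
from h import *
o=ctrl.get_obs(); print(o['wrist_force'],o['torque'],o['opening'],o['grasp_force'])
go(.5668,.0579,.315,105)"
```

```text
[-0.29121733  0.9609803  -2.51799656] [ 0.03831957  0.01261277 -0.02438556] 0.15373361773291838 61.33942365646362
shift [ 0.0984  0.2263 -0.0029] turn [ 0.0006 -0.0049 -0.5817] t 9.15 q6 -1.75
```

Request:
carry_out(steps=[0.004,0.01,0,0,0,-0.04,0,0.014,0.033,0,0,-0.001,-0.12,0,0.028,0.065,0,0,-0.002,-0.21,0,0.043,0.099,0,0,-0.002,-0.3,0,0.058,0.133,0,0,-0.003,-0.39,0,0.073,0.167,0,0,-0.003,-0.47,0,0.085,0.196,0,0,-0.003,-0.54,0,0.094,0.216,0,0,-0.003,-0.575,0,0.098,0.225,0,0,-0.003,-0.5817,0,0.0984,0.2263,0,0,-0.003,-0.5817,0,0.0984,0.2263,0,0,-0.003,-0.5817,0,0.0984,0.2263,0,0,-0.003,-0.5817,0])

```text
time_s: 10.35
eef_pos: [0.5676, 0.0565, 0.3133]
eef_rot: [0.0, -0.13, 0.992, -0.001]
wrist_force: [-0.1, -0.9, -2.7]
opening: 0.15
grasp_force: 61.3
```

```bash
python3 -c "
from h import *
go(.5668,.0579,.255,105); save('side','s3.png',(245,80,405,260),3.3); save('top','t3.png',(180,140,360,275),4.4)"
```

```text
shift [0.0004 0.0016 0.0583] turn [-0.001  -0.0001 -0.0013] t 10.35 q6 -1.939
```

View pics/s3.png

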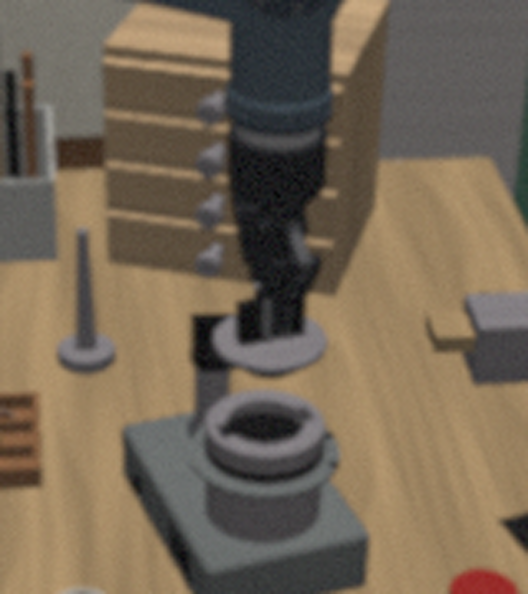

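The lid hangs level in the grip, with its disc at crop x 213–326 and y about 341. The bowl rim is below it at x 204–326 and y about 430. I'll compare both with projections before going down.

Run:
```python
from h import *
o=ctrl.get_obs(); e=o["eef_pos"]; c=lambda q:((q-[245,80])*3.3).round(1)
for nm,ctr,rad in(("disc@TCP",[e[0],e[1],e[2]-.105+.026],.046),("rim",[.5668,.0579,.15],.05)):
    pts=np.array([c(proj("side",[ctr[0]+rad*np.cos(t),ctr[1]+rad*np.sin(t),ctr[2]])) for t in np.linspace(0,6.28,200)]); print(nm,pts.min(0),pts.max(0))
```

```text
disc@TCP [212.6 306.4] [327.1 366.3]
rim [205.4 388.9] [325.7 456.5]
```

View pics/t3.png

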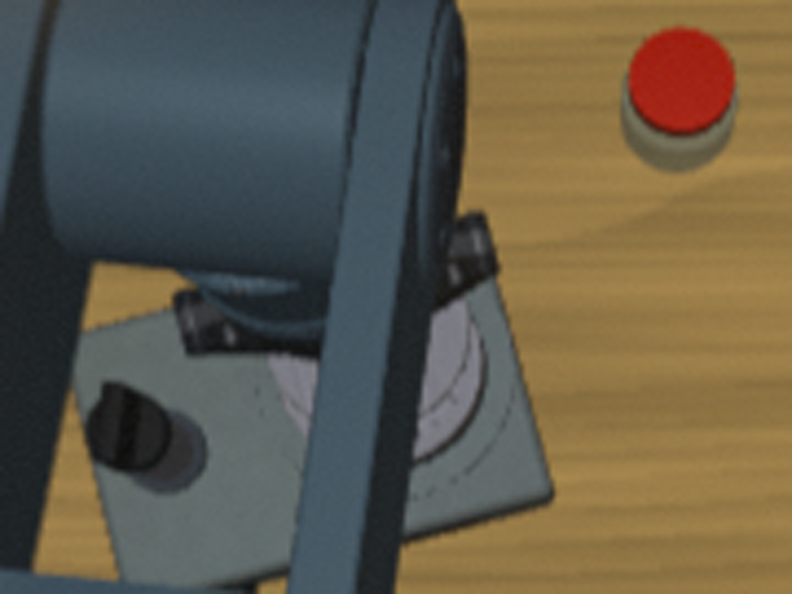

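The projections match to under 1 mm, and the cap's wing is turned open. I'll lower the lid until the plug's taper is just inside the mouth, then check forces.

Request:
carry_out(steps=[0.0003,0.001,0.015,0,0,0,0,0.0003,0.0015,0.035,0,0,0,0,0.0003,0.0015,0.05,0,0,0,0,0.0003,0.0015,0.058,0,0,0,0,0.0003,0.0015,0.062,0,0,0,0,0.0003,0.0015,0.062,0,0,0,0,0.0003,0.0015,0.062,0,0,0,0])

```text
time_s: 11.15
eef_pos: [0.5673, 0.0588, 0.2524]
eef_rot: [0.001, -0.131, 0.991, -0.001]
wrist_force: [-1.1, 0.4, -1.2]
opening: 0.15
grasp_force: 61.3
```

```bash
python3 -c "
from h import *
go(.5668,.0579,.235,105)"
```

```text
shift [ 0.0008 -0.0007  0.0174] turn [-0.0014  0.0016  0.0001] t 11.15 q6 -1.937
```

Request:
carry_out(steps=[0.0005,-0.0005,0.003,0,0,0,0,0.0005,-0.0005,0.006,0,0,0,0,0.0005,-0.0005,0.008,0,0,0,0,0.0005,-0.0005,0.01,0,0,0,0,0.0005,-0.0005,0.01,0,0,0,0])

```text
time_s: 11.65
eef_pos: [0.5664, 0.0583, 0.2414]
eef_rot: [0.0, -0.131, 0.991, -0.0]
wrist_force: [0.1, -0.2, -1.4]
opening: 0.148
grasp_force: 61.3
```

The lugs are in the slots and nothing is resisting. I'll seat the lid.

Request:
carry_out(steps=[0,0,0.002,0,0,0,0,0,0,0.004,0,0,0,0,0,0,0.0055,0,0,0,0,0,0,0.007,0,0,0,0,0,0,0.0075,0,0,0,0,0,0,0.0075,0,0,0,0,0,0,0.0075,0,0,0,0])

```text
time_s: 12.35
eef_pos: [0.5666, 0.0583, 0.235]
eef_rot: [0.0, -0.131, 0.991, -0.0]
wrist_force: [-2.8, 1.2, 5.7]
opening: 0.155
grasp_force: 62.2
```

```bash
python3 -c "
from h import *
go(.5668,.0579,.235,105);o=ctrl.get_obs();print(o['torque'])"
```

```text
shift [-0.0001 -0.0004 -0.    ] turn [-0.0011  0.0008  0.0002] t 12.35 q6 -1.938
[-0.04386664  0.62003855 -0.0316788 ]
```

The lid is seated: TCP at 0.235 puts the origin at 130 mm, with about 7 N of contact. I'll twist clockwise to about 0.78 rad and then check the pointer.

Request:
carry_out(steps=[0,0,0,0,0,0.04,0,0,0,0,0,0,0.1,0,0,0,0,0,0,0.18,0,0,0,0,0,0,0.26,0,0,0,0,0,0,0.34,0,0,0,0,0,0,0.42,0,0,0,0,0,0,0.5,0,0,0,0,0,0,0.58,0,0,0,0,0,0,0.66,0,0,0,0,0,0,0.72,0,0,0,0,0,0,0.76,0,0,0,0,0,0,0.78,0,0,0,0,0,0,0.78,0,0,0,0,0,0,0.78,0])

```text
time_s: 13.75
eef_pos: [0.5672, 0.0589, 0.2351]
eef_rot: [0.001, 0.256, 0.967, 0.001]
wrist_force: [1.7, 4.7, 4.8]
opening: 0.154
grasp_force: 62.4
```

Run:
```python
from h import *
o=ctrl.get_obs(); print(o["torque"],o["dq"].round(3)); go(.5668,.0579,.235,59.2)
save('side','s4.png',(280,160,370,260),6); save('top','t4.png',(200,160,330,260),6)
p=[.5668,.0579,np.radians(15)]
for j in(0,.53,.7,.87,1.4):
    a=.7-j
    print(j,"side",((proj("side",T(p,[.057*np.cos(a),.057*np.sin(a),.12]))-[280,160])*6).round(),"top",((proj("top",T(p,[.057*np.cos(a),.057*np.sin(a),.12]))-[200,160])*6).round())
```

```text
[0.79540949 0.12667086 0.13620013] [-0.001  0.     0.     0.001 -0.001  0.   ]
shift [-0.0002 -0.0011  0.0001] turn [0.0018 0.0021 0.0202] t 13.75 q6 -1.159
0 side [327. 281.] top [277. 296.]
0.53 side [374. 306.] top [340. 244.]
0.7 side [384. 317.] top [365. 235.]
0.87 side [391. 328.] top [392. 230.]
1.4 side [389. 365.] top [472. 243.]
```

View pics/t4.png

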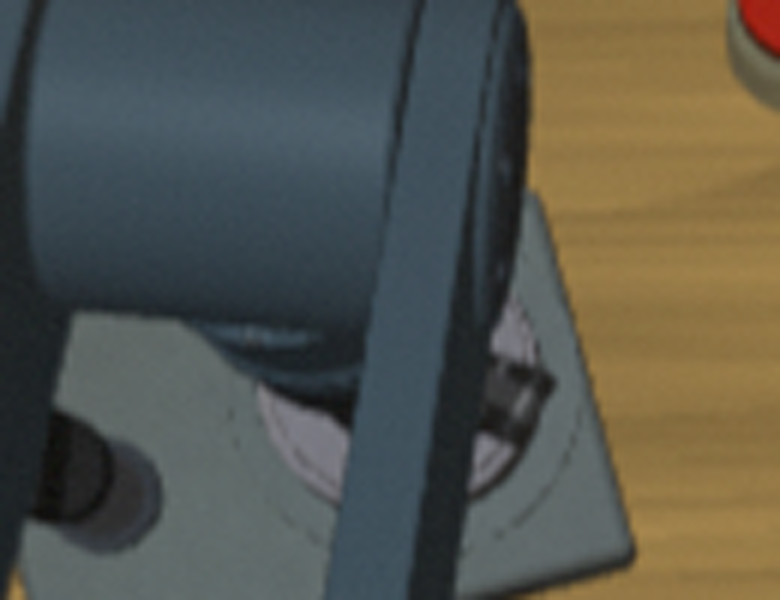

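View pics/s4.png

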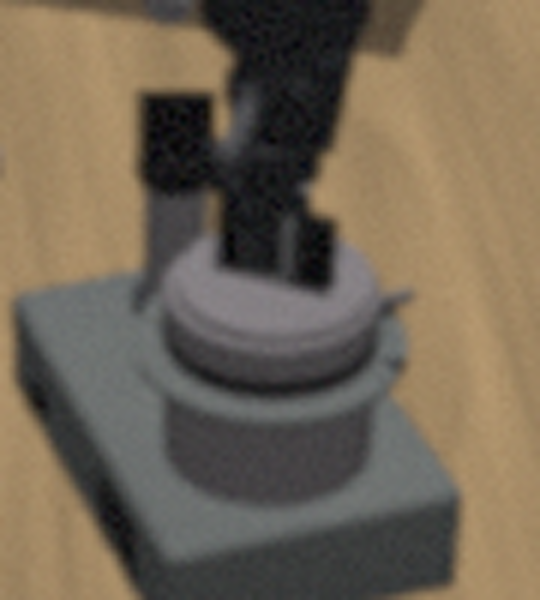

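The top view is blocked by the arm. In the side view the lid is seated flat, the pointer runs from crop (385,306) to its tip at (410,293), and the far short rib is at (400,362). I'll solve the pointer angle from the tip.

Run:
```python
from h import *
cr=lambda u,v:np.array([190+(u+.5)/3.8-.5,180+(v+.5)/3.8-.5])
p=[.5668,.0579,np.radians(15)]
for z in(.122,.127,.132,.137):
    P=at("top",*cr(191,95),z)-[p[0],p[1],0]; Q=at("side",280+410/6,160+293/6,z)-[p[0],p[1],0]; B=at("side",280+388/6,160+305/6,z)-[p[0],p[1],0]
    g=lambda P:(np.hypot(P[0],P[1]).round(4),(.7-(np.arctan2(P[1],P[0])-p[2])).round(3))
    print(z,"rest",g(P),"now tip",g(Q),"base",g(B))
```

```text
0.122 rest (np.float64(0.0738), np.float64(0.009)) now tip (np.float64(0.0761), np.float64(0.551)) base (np.float64(0.0617), np.float64(0.609))
0.127 rest (np.float64(0.0725), np.float64(0.005)) now tip (np.float64(0.0722), np.float64(0.636)) base (np.float64(0.0583), np.float64(0.717))
0.132 rest (np.float64(0.0713), np.float64(-0.0)) now tip (np.float64(0.0688), np.float64(0.729)) base (np.float64(0.0556), np.float64(0.836))
0.137 rest (np.float64(0.07), np.float64(-0.005)) now tip (np.float64(0.0661), np.float64(0.83)) base (np.float64(0.0538), np.float64(0.966))
```

The tip radius agrees with the rest pose at z ≈ 0.127, which gives an interlock of about 0.65. That fits both the turn (0.76 minus about 0.1 of play) and the spring torque (about 0.17 N m). I'll nudge it 0.03 rad further and hold.

Request:
carry_out(steps=[0,0,0,0,0,0.015,0,0,0,0,0,0,0.03,0,0,0,0,0,0,0.03,0,0,0,0,0,0,0.03,0,0,0,0,0,0,0.03,0,0,0,0,0,0,0.03,0])

```text
time_s: 14.45
eef_pos: [0.5672, 0.0588, 0.2351]
eef_rot: [0.001, 0.27, 0.963, 0.001]
wrist_force: [0.5, 4.0, 4.9]
opening: 0.155
grasp_force: 62.3
```

Run:
```python
from h import *
o=ctrl.get_obs(); print(o["torque"],o["wrist_force"],o["grasp_force"],o["eef_pos"]); go(.5668,.0579,.235,59.2)
if o["grasp_force"]>40 and abs(o["eef_pos"][2]-.235)<.002: print(ctrl.hand_in())
```

```text
[0.6759285  0.14741563 0.2489465 ] [0.50757815 3.9849093  4.90137485] 62.343424558639526 [0.56722742 0.05880627 0.23509978]
shift [-0.0001 -0.001   0.0001] turn [ 0.0017  0.0024 -0.0097] t 14.45 q6 -1.129
the job is handed in; nothing more can be done
None
```

I handed the job in with the wing cap unscrewed to its stop, and the steel lid seated flat and still gripped at about 62 N. I estimate the lid is held at an interlock of about 0.68 rad (target 0.7), read from the pointer just before a final small nudge and not looked at again; the hand-in gave no verdict.

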